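# Turn the painted shoe back one notch

### The arm

A 6-joint arm with a two-finger parallel gripper is mounted at the origin on the work surface. World frame = base frame: x ahead of the robot, y to its left, z up, the work surface at z = 0. Lengths are in mm, angles in rad, forces in N, time in s.
With the tool pointing down it reaches from about 350 to 975 mm from the base axis. Payload 7.1 kg.
Tool frame: the origin (TCP) lies at the very end of the fingers, on their centre line; the grasp point (between the pads) lies ctrl.hold_point_z behind it (ctrl.hold_point_z is the distance from the TCP to the grasp point, in mm); z points along the fingers, y is the line along which they close (so a half turn about z gives the same grasp; the last joint's range is limited). The gripper opens to 88 mm and grips with 3 to 60 N. Pads are 20 mm wide; open, the fingers measure 115 mm over their backs; the gripper's body (75 mm by 178 mm) begins 61 mm behind the grasp point.
Start: joints at [-1.219, 0.423, 1.63, -0, 1.089, -0.019], TCP at [226.492, -582.5, 222.675] pointing down, gripper open.
Joint ranges: [-3, 3], [-0.9, 2.11], [0.09, 2.58], [-1.31, 4.45], [0.11, 2.69], [-2.54, 2.54]. Speed limits (rad/s): [2.39, 2.39, 3.01, 3.14, 3.14, 3.14].

### API

Orientations are given as a rotation vector (axis times angle).
In Python, from workcell import ctrl gives the robot as it stands. The module is installed in compiled form; this text tells all that it offers.
- The arm moves only by the shell command python3 -m creep 'ROWS'. ROWS is JSON, a list of rows, each an object with "translation": the shift along the tool's x, y, z in mm, a list of three; "angular": the turn, a rotation vector about the tool's x, y, z in rad, a list of three; "jaw": the opening, from 0 (shut) to 1 (fully open). A call has exactly 8 rows; each row is the pose to reach, as a shift and turn from the pose commanded when the call began, along the tool's axes at that moment; what a row does not reach only later rows make up. A row lasts 1/8 s, in which the tool goes at most 62.5 mm and 10.7 degrees, less where a joint would pass 70% of its speed; a pose out of reach is approached as far as the arm can. A call with a gripper value outside its range is refused whole. The fingers move at their own pace and stop on an object; the grip force is fixed at half the most. Time passes only in rows, so rows that repeat a pose let the fingers close, or fill a call up. It gives the time, the measured TCP pose, the force, the opening and the grip force at its end, in the units of the state.
- ctrl.get_obs(): the state, without advancing time (a new reading comes with each control period).
- ctrl.get_image(name): name is "scene" or "top" or "wrist"; returns the picture (480x640x3 uint8, red, green, blue); there is no depth.
- ctrl.camera_info(name): a dict with "camera_matrix" (3x3 intrinsics, pixels), "world_from_camera" (4x4, takes a point from camera to world coordinates). Camera axes: x right, y up, looking along -z (the intrinsics and any distortion apply to the point x, -y, -z); pixel columns grow to the right and rows downward; lengths in mm; the calibration is good to about 2 mm. A picture is of the moment at which its call begins: read the wrist's pose just before it. camera_info takes no time and is no camera call; for the wrist camera it gives the pose at the moment of the call.
- ctrl.close_job(): hands the job in; it is judged then, once.
Trained networks look in the newest picture that a camera, given by its name, has taken for a name from the list of things; names that differ only in an ending like _2 or _b are one class to them, and where a whole thing is asked for, a point or a joint stands for the part that bears it (a point fixed in the world has none). Each returns a list of dicts, best first, with "score" (0 to 1); they miss things now and then, are a little off and sometimes report something else, mostly with a low value. They report only what shows in the picture. A call takes as long as a camera call.
- ctrl.look_for(camera, label): "rect" ([left, top, right, bottom] in pixels, round what is visible of it).
The state is a dict: "t": time; "qpos": joint angles; "qvel": joint speeds; "joint_torque": joint torques, N m; "ee_pos": TCP position; "orientation": TCP orientation; "ft_force": force on the tool from outside, world axes, zero at the start; "moment": the same for the moment, N m; "width": finger opening in mm; "grasp_force": force on a finger pad.
Only numpy, scipy, OpenCV 4.12 (cv2) and the standard library are available. Lean on these libraries where they do the work, as an engineer would, in place of code of your own. Each camera call takes 0.05 s, during which the arm holds its last target. There are 200 camera calls.

### The job

The freshly painted shoe on the ratchet stand has been rolled one notch too far. With closed fingertips, tip the pawl's ball knob away from you until the pawl is lifted clear and stays up, then push the wheel backward by one notch by its pegs (top of the wheel away from you), and tip the pawl back so that it drops fully home in the notch and locks the wheel. Push gently, grip nothing, keep off the wet shoe and leave the pots, brushes and other things where they stand.

Things in the scene. Friction and masses are not known exactly. Their poses are not given: they have to be found in the camera images.
- stand: Grey metal roll stand, fixed. Origin: on the table, straight below the ratchet wheel's centre. y: level, along the spindle to the shoe; x: level, square to the spindle, away from the robot (yaw within 0.2 rad); z up. Base plate 12 mm thick, x -70 to 130, y -100 to 400 mm. Posts: bearing at (0, 36) to z = 137 mm, pawl's at (82, 18) to z = 132 mm.
- ratchet_centre (a point): Centre of the dark ratchet wheel on the spindle, 115 mm above the table, at (0, 0, 115) mm in the stand's frame. The wheel has 8 saw teeth, is 112 mm over the teeth and 14 mm thick.
- wheel (a joint): Turn of spindle, ratchet wheel, pegs and shoe together, rad; grows BACKWARD (top goes away from the robot, to the stand's +x). One notch = 0.785 (45 deg, one peg spacing). Pawl seated: free between about -0.2 and 0, locked against going past 0; starts in that play. One notch back the pawl drops fully home between about 0.50 and 0.78. Bearing friction 0.22 N m (3 N at a peg) holds it where left.
- peg_wheel: Hand wheel on the spindle's end, away from the shoe: 8 radial steel pegs 10 mm thick, reaching 95 mm from the spindle, hub radius 30 mm. Turns with joint wheel. Origin: its centre, (0, -60, 115) mm in the stand's frame. One peg is at (joint wheel - 0.273) rad from straight up towards the stand's +x, the others every 0.785: at the start two pegs lean about 22 deg either side of upright.
- pawl_pivot (a point): Pivot of the pawl, axis along the stand's y, at (82, 0, 120) mm in the stand's frame, on the far side of the ratchet wheel. From it the nose reaches to the teeth and the weighted arm with the ball knob stands up.
- pawl (a joint): Tilt of the pawl, rad: 0 = seated, nose fully in a notch; grows as the knob tips away from the robot (stand's +x) and the nose lifts; 0.96 = fully lifted, at its stop. Top-heavy: below 0.45 it falls back on the wheel by itself, above 0.6 it falls to its stop and stays. The nose clears the teeth above 0.25; landing on a tooth it stays at 0.05 to 0.25.
- pawl_knob: Steel ball, 22 mm across, on top of the pawl's weighted arm (8 mm rod, ball centre 90 mm from the pivot). Origin: the ball's centre. In the stand's frame: seated at (44, 0, 202) mm, fully lifted at about (129, 0, 197) mm, midway 210 mm high. About 1 N at the ball tips it either way.
- shoe: Dark sports shoe, pale sole and markings, wet paint, 262 mm long, clamped heel and toe on the spindle at y = 60 to 322 mm in the stand's frame; reaches up to 65 mm from the spindle and turns with joint wheel. Origin: on the spindle at the ratchet wheel's centre.
- little_pot: White pot with paint, 38 mm across, 42 mm high, on the stand's base plate near the pegs. Origin: centre of its underside.
- wide_pot: White pot with paint, 68 mm across, 55 mm high, on the table beyond the pawl. Origin: centre of its underside.
- jar: Jar with a white cap, 52 mm across, 70 mm high, beside the peg wheel. Origin: centre of its underside.
- loose_brush: White paint brush 190 mm long, 10 mm thick, lying on the robot's side of the stand. Origin: under its middle.
- brush_cup: White cup, 80 mm across, 85 mm high, with brushes standing up to 200 mm. Origin: centre of its underside.
- paint_bottle: White bottle with a blue cap, 54 mm across, 130 mm high. Origin: centre of its underside.
- water_bowl: White bowl, 110 mm across, 45 mm high. Origin: centre of its underside.
- sponge: Sponge block 90 x 60 x 30 mm. Origin: centre of its underside.

How it is judged:
By the outcome, as a careful person would: the job done as asked, in the order asked, and still so for the second after the job is handed in, with the robot touching nothing.
It also fails if it takes over 51 s, if anything falls off the work surface, if the arm or the gripper's body presses on something with over 40 N, if the wrist force passes 120 N, or if a joint passes its speed limit or range.

## Working session

There is one attempt and no reset: what is moved stays moved. The work goes in short steps, Python scripts to look and compute and a shell command to move; the robot and the scene stay as the last step left them, time stands still between calls to the robot, and variables do not carry over. Pictures are saved under pics/ and viewed, at most 10 in all, crops included, and the job is handed in when it is done.

```bash
mkdir -p pics; cat > h.py <<'E'
import numpy as np,cv2
from workcell import ctrl
from scipy.spatial.transform import Rotation as R
def proj(cam,P):
    i=ctrl.camera_info(cam);K=np.array(i["camera_matrix"]);T=np.array(i["world_from_camera"])
    p=(np.atleast_2d(P)-T[:3,3])@T[:3,:3]; p=p*[1,-1,-1]; q=p@K.T; return q[:,:2]/q[:,2:]
def ray(cam,uv):
    i=ctrl.camera_info(cam);K=np.array(i["camera_matrix"]);T=np.array(i["world_from_camera"])
    d=np.linalg.inv(K)@[uv[0],uv[1],1]; return T[:3,3],T[:3,:3]@(d*[1,-1,-1])
def atz(cam,uv,z):
    o,d=ray(cam,uv); return o+d*(z-o[2])/d[2]
def save(cam,n):
    im=ctrl.get_image(cam); cv2.imwrite(f"pics/{n}.png",im[:,:,::-1]); return im
E
python3 - <<'E'
from h import *
for c in("scene","top"):
    save(c,c+"0"); print(c,ctrl.camera_info(c).keys(),np.array(ctrl.camera_info(c)["world_from_camera"])[:3,3].round())
    for l in("pawl_knob","peg_wheel","ratchet_centre","stand","shoe","little_pot","jar","wide_pot"):
        for r in ctrl.look_for(c,l)[:2]: print(l,round(r["score"],2),np.round(r["rect"]))
o=ctrl.get_obs();print(o["t"],o["ee_pos"],o["orientation"],ctrl.hold_point_z)
print(R.from_rotvec(o["orientation"]).as_matrix().round(3))
E
```

```text
scene dict_keys(['camera_matrix', 'world_from_camera']) [1196. -375. 1116.]
pawl_knob 0.74 [319. 219. 330. 259.]
pawl_knob 0.15 [266. 172. 502. 323.]
peg_wheel 0.92 [272. 197. 307. 281.]
ratchet_centre 0.71 [264. 176. 501. 323.]
stand 0.87 [269. 176. 506. 322.]
shoe 0.59 [340. 191. 461. 244.]
little_pot 0.72 [295. 287. 315. 310.]
little_pot 0.57 [320. 215. 339. 216.]
jar 0.83 [237. 270. 266. 299.]
jar 0.61 [296. 287. 314. 311.]
wide_pot 0.67 [327. 312. 364. 352.]
top dict_keys(['camera_matrix', 'world_from_camera']) [ 314. -179. 1186.]
pawl_knob 0.39 [313. 232. 319. 244.]
pawl_knob 0.39 [298. 168. 328. 207.]
peg_wheel 0.83 [341. 224. 355. 308.]
ratchet_centre 0.7 [127. 216. 362. 322.]
ratchet_centre 0.67 [310. 225. 322. 250.]
stand 0.95 [127. 219. 361. 320.]
stand 0.63 [405. 200. 432. 231.]
shoe 0.93 [159. 244. 291. 294.]
little_pot 0.59 [332. 218. 348. 236.]
jar 0.74 [374. 245. 397. 274.]
jar 0.26 [232. 324. 317. 334.]
wide_pot 0.94 [298. 170. 328. 204.]
0.9 [ 226.50017879 -582.51336898  222.70587299] [3.08767655e+00 5.79134469e-01 2.47807799e-05] 18.700000000000003
[[ 0.932  0.362  0.   ]
 [ 0.362 -0.932 -0.   ]
 [ 0.     0.    -1.   ]]
```

View pics/scene0.png

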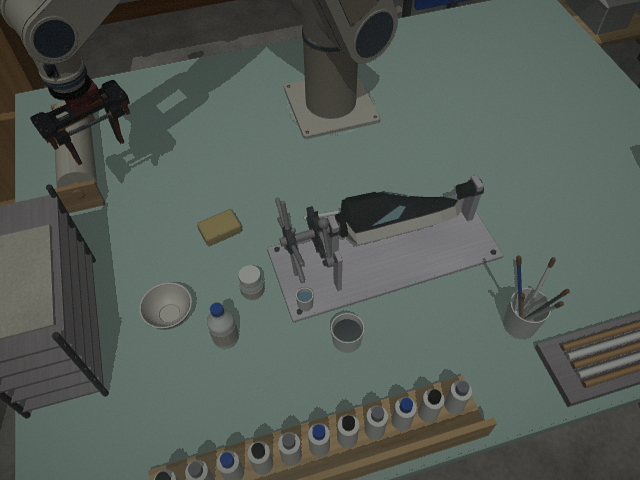

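View pics/top0.png

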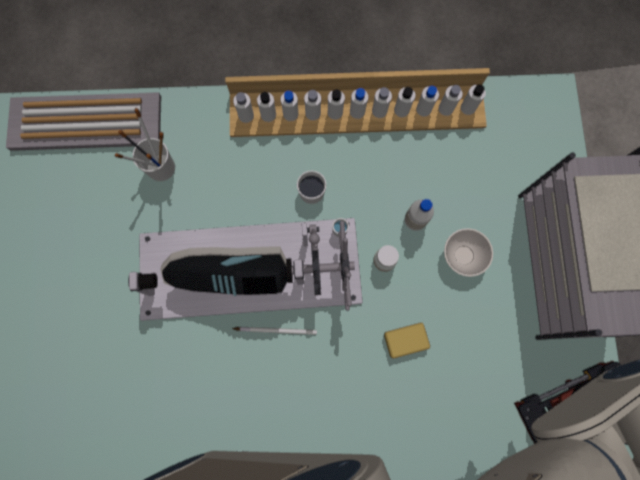

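```bash
cat >> h.py <<'E'
def S(pose,P):
    x,y,a=pose; P=np.atleast_2d(P).astype(float); c,s=np.cos(a),np.sin(a)
    return np.c_[x+c*P[:,0]-s*P[:,1], y+s*P[:,0]+c*P[:,1], P[:,2]]
E
python3 - <<'E'
from h import *
from scipy.optimize import least_squares
C=[[130,400,12],[130,-100,12],[-70,-100,12],[-70,400,12]]
uv=np.array([[138,233],[357,221],[361,306],[142,320]])
f=lambda p:(proj("top",S(p,C))-uv).ravel()
s=least_squares(f,[350,-200,0],x_scale=[10,10,.1]);print(s.x,s.fun.round(1));np.save("p.npy",s.x)
pts=[[44,0,202],[0,0,115],[0,-60,115],[82,0,120]]+[[95*np.sin(a),-60,115+95*np.cos(a)] for a in -.273-.1+np.arange(8)*np.pi/4]
out=[]
for c,(x0,y0,x1,y1) in(("top",(130,160,410,330)),("scene",(225,160,505,330))):
    im=cv2.imread(f"pics/{c}0.png")[y0:y1,x0:x1];im=cv2.resize(im,None,fx=2.8,fy=1.75*1.0 if 0 else 2.8*0+1.75*1.6 ,interpolation=cv2.INTER_CUBIC)
    for i,q in enumerate(proj(c,S(s.x,C+pts))):
        cv2.circle(im,tuple(int(v) for v in (q-[x0,y0])*2.8),3,(0,0,255) if i<4 else (0,255,255) if i>4 else (255,0,255),1)
    cv2.imwrite(f"pics/ov_{c}.png",im); print(c,proj(c,S(s.x,[[44,0,202]])))
E
```

```text
[ 4.83573644e+02 -1.85775943e+02  2.36734612e-02] [ 1.8  0.  -0.9 -0.9  2.   0.4 -2.9  0.3]
top [[315.12241188 241.44911981]]
scene [[320.81989466 219.60065053]]
```

View pics/ov_top.png

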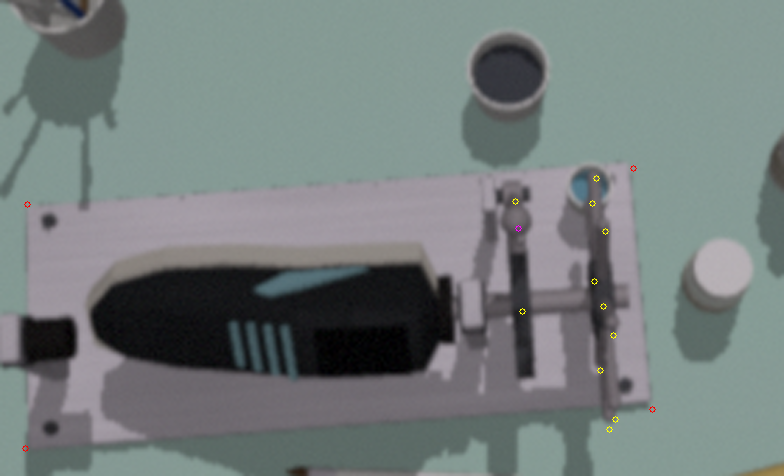

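View pics/ov_scene.png

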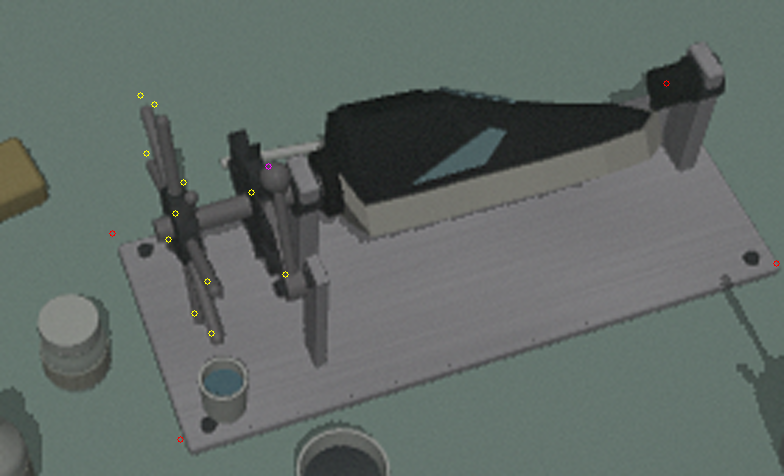

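```bash
python3 - <<'E'
from h import *
from scipy.optimize import least_squares
C=[[130,400,12],[130,-100,12],[-70,-100,12],[-70,400,12],[44,0,202]]
t=np.array([[27,207],[630,164],[651,402],[27,448],[516,220]])/2.8+[130,160]
sc=np.array([[778,268],[190,449],[120,249],[705,150],[276,176]])/2.8+[225,160]
w=np.array([1,1,1,1,2.])[:,None]
def f(p):return np.r_[((proj("top",S(p,C))-t)*w).ravel(),((proj("scene",S(p,C))-sc)*w).ravel()]
s=least_squares(f,[480,-190,.05],x_scale=[10,10,.1],loss="soft_l1");print(s.x,f(s.x).reshape(-1,2).round(1));np.save("p.npy",s.x)
# knob triangulation
o1,d1=ray("top",t[4]);o2,d2=ray("scene",sc[4])
k=np.linalg.lstsq(np.c_[d1,-d2],o2-o1,rcond=None)[0];print("knob",o1+d1*k[0],o2+d2*k[1],S(s.x,[[44,0,202],[129,0,197],[0,0,115],[0,-60,115]]))
print(ctrl.camera_info("scene")["camera_matrix"],ctrl.camera_info("top")["camera_matrix"])
E
```

```text
[ 4.90614241e+02 -1.84386406e+02  3.39207253e-02] [[ -0.9  -2.1]
 [ -0.3  -1.8]
 [ -0.   -0.8]
 [ -0.7  -1. ]
 [ -0.5  -1.3]
 [  1.2  -0.8]
 [ -1.   -0.6]
 [ -1.7  -2.9]
 [-13.1 -23. ]
 [ -1.6  -1.5]]
knob [ 534.02470692 -183.34927253  198.7445539 ] [ 534.50374304 -181.24934006  198.84228522] [[ 534.58893029 -182.89418049  202.        ]
 [ 619.54003382 -180.01147173  197.        ]
 [ 490.61424141 -184.3864062   115.        ]
 [ 492.64909465 -244.35189104  115.        ]]
[[586.76227761   0.         318.57311031]
 [  0.         586.76227761 242.31445723]
 [  0.           0.           1.        ]] [[522.64024223   0.         317.41195564]
 [  0.         522.64024223 244.87921454]
 [  0.           0.           1.        ]]
```

```bash
python3 -m creep '[{"translation":[20,-14,-27],"angular":[0,0,0],"jaw":0},{"translation":[70,-49,-27],"angular":[0,0,0.1],"jaw":0},{"translation":[121,-84,-27],"angular":[0,0,0.2],"jaw":0},{"translation":[171,-119,-27],"angular":[0,0,0.3],"jaw":0},{"translation":[221,-154,-27],"angular":[0,0,0.337],"jaw":0},{"translation":[271,-189,-27],"angular":[0,0,0.337],"jaw":0},{"translation":[321,-224,-27],"angular":[0,0,0.337],"jaw":0},{"translation":[360,-251,-27],"angular":[0,0,0.337],"jaw":0}]'; python3 - <<'E'
from h import *
o=ctrl.get_obs();print(o["ee_pos"],o["width"],R.from_rotvec(o["orientation"]).as_matrix().round(3))
p=np.load("p.npy");d=S(p,[[3,0,250]])[0]-o["ee_pos"];print(d, R.from_rotvec(o["orientation"]).inv().apply(d))
E
```

```text
t: 1.9
ee_pos: [472.2, -216.1, 250.0]
orientation: [3.141, 0.055, 0.001]
ft_force: [0.5, -0.4, -0.2]
width: 10.9
grasp_force: 0.0
[ 472.18255169 -216.08233115  249.98985572] 10.900510805539971 [[ 0.999  0.035  0.001]
 [ 0.035 -0.999 -0.   ]
 [ 0.001  0.    -1.   ]]
[2.14299640e+01 3.17976676e+01 1.01442782e-02] [ 2.25240663e+01 -3.10322663e+01 -2.97996671e-03]
```

```bash
python3 -m creep '[{"translation":[10,-15,0],"angular":[0,0,0],"jaw":0},{"translation":[15,-31,0],"angular":[0,0,0],"jaw":0},{"translation":[15,-31,0],"angular":[0,0,0],"jaw":0},{"translation":[15,-31,0],"angular":[0,0,0],"jaw":0},{"translation":[15,-31,0],"angular":[0,0,0],"jaw":0},{"translation":[15,-31,0],"angular":[0,0,0],"jaw":0},{"translation":[15,-31,0],"angular":[0,0,0],"jaw":0},{"translation":[15,-31,0],"angular":[0,0,0],"jaw":0}]'; python3 - <<'E'
from h import *
p=np.load("p.npy")
im=save("wrist","w1")[:,:,::-1].copy()
for l in("pawl_knob","peg_wheel"):print(l,[(round(r["score"],2),np.round(r["rect"])) for r in ctrl.look_for("wrist",l)])
P=proj("wrist",S(p,[[44,0,202],[82,0,120],[0,0,115],[0,-60,115]]+[[95*np.sin(a),-60,115+95*np.cos(a)] for a in -.393+np.arange(2)*np.pi/4]));print(P.round())
for q in P: cv2.circle(im,tuple(int(v) for v in q),5,(0,255,255),1) if abs(q).max()<2000 else 0
cv2.imwrite("pics/w1.png",im)
E
```

```text
t: 2.9
ee_pos: [485.0, -186.7, 249.7]
orientation: [3.141, 0.053, 0.0]
ft_force: [-0.4, -0.0, 0.6]
width: 0.1
grasp_force: 0.0
pawl_knob [(0.91, array([287., 107., 333., 199.])), (0.66, array([301.,   2., 329.,   2.]))]
peg_wheel [(0.88, array([370.,  90., 436., 325.]))]
[[310. 175.]
 [311. 105.]
 [312. 224.]
 [394. 224.]
 [420. 324.]
 [430. 191.]]
```

View pics/w1.png

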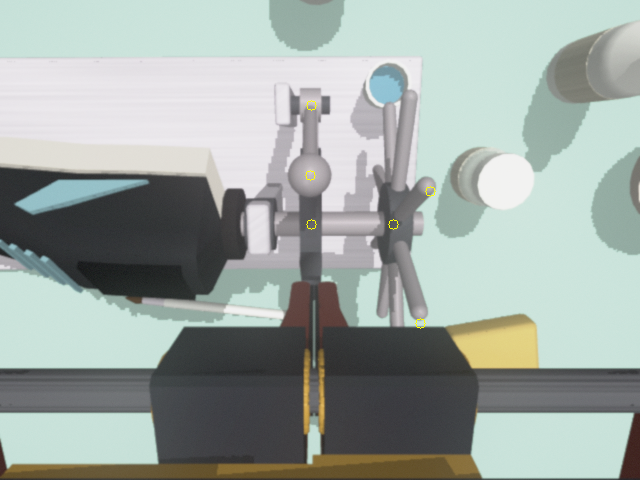

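```bash
python3 -m creep '[{"translation":[0,-2,20],"angular":[0,0,0],"jaw":0},{"translation":[0,-2,40],"angular":[0,0,0],"jaw":0},{"translation":[0,-2,56],"angular":[0,0,0],"jaw":0},{"translation":[5,-2,58],"angular":[0,0,0],"jaw":0},{"translation":[13,-2,58],"angular":[0,0,0],"jaw":0},{"translation":[20,-2,58],"angular":[0,0,0],"jaw":0},{"translation":[26,-2,58],"angular":[0,0,0],"jaw":0},{"translation":[32,-2,58],"angular":[0,0,0],"jaw":0}]'; python3 -m creep '[{"translation":[6,0,0],"angular":[0,0,0],"jaw":0},{"translation":[12,0,0],"angular":[0,0,0],"jaw":0},{"translation":[18,0,0],"angular":[0,0,0],"jaw":0},{"translation":[24,0,0],"angular":[0,0,0],"jaw":0},{"translation":[30,0,0],"angular":[0,0,0],"jaw":0},{"translation":[35,0,0],"angular":[0,0,0],"jaw":0},{"translation":[40,0,0],"angular":[0,0,0],"jaw":0},{"translation":[45,0,0],"angular":[0,0,0],"jaw":0}]'
```

```text
t: 4.05
ee_pos: [517.3, -183.5, 191.9]
orientation: [3.141, 0.053, -0.0]
ft_force: [-0.3, 0.4, 1.0]
width: 0.3
grasp_force: 0.6
t: 5.05
ee_pos: [562.3, -182.0, 191.7]
orientation: [-3.141, -0.053, -0.0]
ft_force: [-0.0, 1.0, -0.3]
width: 0.6
grasp_force: 0.0
```

```bash
python3 -m creep '[{"translation":[5,0,0],"angular":[0,0,0],"jaw":0},{"translation":[10,0,0],"angular":[0,0,0],"jaw":0},{"translation":[15,0,0],"angular":[0,0,0],"jaw":0},{"translation":[20,0,0],"angular":[0,0,0],"jaw":0},{"translation":[20,0,0],"angular":[0,0,0],"jaw":0},{"translation":[10,0,0],"angular":[0,0,0],"jaw":0},{"translation":[0,0,0],"angular":[0,0,0],"jaw":0},{"translation":[-20,0,-10],"angular":[0,0,0],"jaw":0}]'; python3 - <<'E'
from h import *
p=np.load("p.npy");ctrl.get_image("wrist")
for l in("pawl_knob","pawl"):print(l,[(round(r["score"],2),np.round(r["rect"])) for r in ctrl.look_for("wrist",l)])
print(proj("wrist",S(p,[[44,0,202],[129,0,197],[82,0,120]])).round())
im=save("scene","s1");print([(round(r["score"],2),np.round(r["rect"])) for r in ctrl.look_for("scene","pawl_knob")],proj("scene",S(p,[[44,0,202],[129,0,197]])).round())
E
```

```text
t: 6.05
ee_pos: [540.5, -182.5, 201.1]
orientation: [-3.141, -0.053, 0.002]
ft_force: [-0.6, 0.1, 0.6]
width: 0.5
grasp_force: 0.0
pawl_knob [(0.87, array([284.,  84., 343., 195.]))]
pawl [(0.93, array([285.,  85., 342., 242.]))]
[[314. 321.]
 [314. 111.]
 [314. 201.]]
[(0.59, array([332., 254., 342., 264.]))] [[323. 222.]
 [337. 258.]]
```

```bash
python3 -m creep '[{"translation":[-10,0,-35],"angular":[0,0,0],"jaw":0},{"translation":[-45,20,-50],"angular":[0,0,0],"jaw":0},{"translation":[-85,40,-50],"angular":[0,0,0],"jaw":0},{"translation":[-120,60,-50],"angular":[0,0,0],"jaw":0},{"translation":[-120,60,-50],"angular":[0,0,0],"jaw":0},{"translation":[-120,60,-30],"angular":[0,0,0],"jaw":0},{"translation":[-120,60,0],"angular":[0,0,0],"jaw":0},{"translation":[-120,60,13],"angular":[0,0,0],"jaw":0}]'; python3 - <<'E'
from h import *
p=np.load("p.npy");o=ctrl.get_obs();d=S(p,[[0,-60,115]])[0]-o["ee_pos"];print(o["ee_pos"],R.from_rotvec(o["orientation"]).inv().apply(d))
E
```

```text
t: 7.3
ee_pos: [424.4, -246.1, 187.2]
orientation: [-3.14, -0.054, 0.002]
ft_force: [-0.7, 0.0, 0.1]
width: 0.7
grasp_force: 0.0
[ 424.35421865 -246.05590366  187.18053246] [68.41823749  0.73370469 72.0800213 ]
```

```bash
python3 -m creep '[{"translation":[6,0,0],"angular":[0,0,0],"jaw":0},{"translation":[12,0,0],"angular":[0,0,0],"jaw":0},{"translation":[17,0,0],"angular":[0,0,0],"jaw":0},{"translation":[22,0,0],"angular":[0,0,0],"jaw":0},{"translation":[27,0,0],"angular":[0,0,0],"jaw":0},{"translation":[32,0,0],"angular":[0,0,0],"jaw":0},{"translation":[37,0,0],"angular":[0,0,0],"jaw":0},{"translation":[42,0,0],"angular":[0,0,0],"jaw":0}]'; python3 -m creep '[{"translation":[5,0,0],"angular":[0,0,0],"jaw":0},{"translation":[10,0,0],"angular":[0,0,0],"jaw":0},{"translation":[15,0,0],"angular":[0,0,0],"jaw":0},{"translation":[20,0,0],"angular":[0,0,0],"jaw":0},{"translation":[25,0,0],"angular":[0,0,0],"jaw":0},{"translation":[29,0,0],"angular":[0,0,0],"jaw":0},{"translation":[32,0,0],"angular":[0,0,0],"jaw":0},{"translation":[34,0,0],"angular":[0,0,0],"jaw":0}]'; python3 - <<'E'
from h import *
p=np.load("p.npy");o=ctrl.get_obs();d=S(p,[[0,-60,115]])[0]-o["ee_pos"];print(R.from_rotvec(o["orientation"]).inv().apply(d))
im=save("wrist","w2")[:,:,::-1].copy()
for j,c in((.4,(0,0,255)),(.6,(0,255,255)),(.7,(255,0,255))):
    P=proj("wrist",S(p,[[95*np.sin(a),-60,115+95*np.cos(a)] for a in j-.273+np.array([0,1,2])*np.pi/4]));print(j,P.round())
    for q in P:
        if abs(q).max()<2000: cv2.circle(im,tuple(int(v) for v in q),4,c,1)
cv2.imwrite("pics/w2.png",im)
E
```

```text
t: 8.3
ee_pos: [466.3, -245.3, 188.7]
orientation: [-3.141, -0.053, -0.0]
ft_force: [-2.7, 0.5, 3.1]
width: 0.2
grasp_force: 1.8
t: 9.3
ee_pos: [499.8, -244.0, 188.3]
orientation: [-3.141, -0.053, 0.001]
ft_force: [-2.8, -0.6, -2.1]
width: 0.4
grasp_force: 1.6
[-7.10367981  0.19237489 73.34060075]
0.4 [[315. 318.]
 [315. 139.]
 [315. 102.]]
0.6 [[315. 267.]
 [315. 115.]
 [315. 111.]]
0.7 [[315. 241.]
 [315. 107.]
 [315. 118.]]
```

View pics/w2.png

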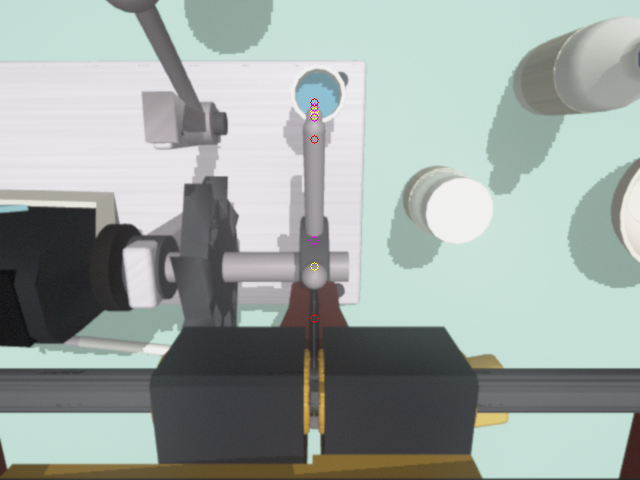

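```bash
python3 -m creep '[{"translation":[3,0,0],"angular":[0,0,0],"jaw":0},{"translation":[5,0,0],"angular":[0,0,0],"jaw":0},{"translation":[7,0,0],"angular":[0,0,0],"jaw":0},{"translation":[7,0,0],"angular":[0,0,0],"jaw":0},{"translation":[2,0,0],"angular":[0,0,0],"jaw":0},{"translation":[-8,0,0],"angular":[0,0,0],"jaw":0},{"translation":[-8,0,-30],"angular":[0,0,0],"jaw":0},{"translation":[-8,0,-65],"angular":[0,0,0],"jaw":0}]'; python3 - <<'E'
from h import *
p=np.load("p.npy");o=ctrl.get_obs();d=S(p,[[170,0,190]])[0]-o["ee_pos"];print(R.from_rotvec(o["orientation"]).inv().apply(d))
im=save("wrist","w3")[:,:,::-1].copy()
for j,c in((.5,(0,0,255)),(.65,(0,255,255)),(.78,(255,0,255))):
    P=proj("wrist",S(p,[[95*np.sin(a),-60,115+95*np.cos(a)] for a in j-.273+np.array([-1,0,1,2])*np.pi/4]));print(j,P.round())
    for q in P:
        if abs(q).max()<2000: cv2.circle(im,tuple(int(v) for v in q),4,c,1)
cv2.imwrite("pics/w3.png",im)
E
```

```text
t: 10.35
ee_pos: [491.2, -244.4, 254.2]
orientation: [-3.141, -0.053, 0.001]
ft_force: [-0.9, -0.4, 0.6]
width: 0.2
grasp_force: 0.0
[171.44122949 -60.00333605  64.09897947]
0.5 [[312. 343.]
 [312. 231.]
 [312. 117.]
 [312. 104.]]
0.65 [[312. 329.]
 [312. 204.]
 [312. 107.]
 [312. 111.]]
0.78 [[312. 314.]
 [312. 182.]
 [312. 101.]
 [312. 119.]]
```

View pics/w3.png

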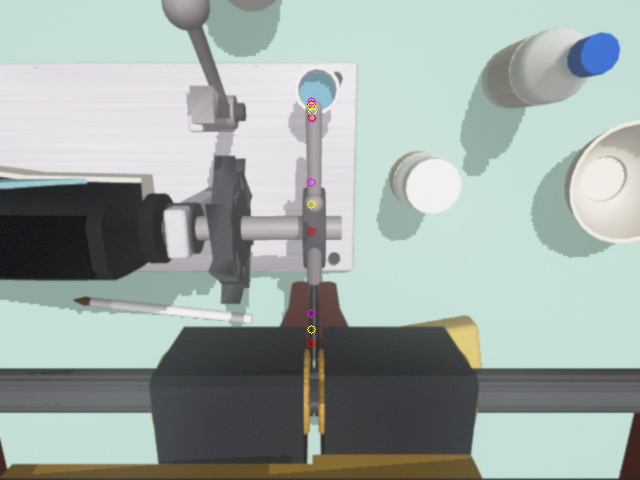

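The peg tip shows at (312,202), which puts the wheel at about 0.66. The pawl is still up. Next I go beyond the knob.

```bash
python3 -m creep '[{"translation":[45,-15,0],"angular":[0,0,0],"jaw":0},{"translation":[95,-32,0],"angular":[0,0,0],"jaw":0},{"translation":[140,-49,0],"angular":[0,0,0],"jaw":0},{"translation":[173,-60,0],"angular":[0,0,0],"jaw":0},{"translation":[173,-60,0],"angular":[0,0,0],"jaw":0},{"translation":[173,-60,20],"angular":[0,0,0],"jaw":0},{"translation":[173,-60,45],"angular":[0,0,0],"jaw":0},{"translation":[173,-60,64],"angular":[0,0,0],"jaw":0}]'; python3 -m creep '[{"translation":[-6,0,0],"angular":[0,0,0],"jaw":0},{"translation":[-13,0,0],"angular":[0,0,0],"jaw":0},{"translation":[-20,0,0],"angular":[0,0,0],"jaw":0},{"translation":[-26,0,0],"angular":[0,0,0],"jaw":0},{"translation":[-32,0,0],"angular":[0,0,0],"jaw":0},{"translation":[-38,0,0],"angular":[0,0,0],"jaw":0},{"translation":[-44,0,0],"angular":[0,0,0],"jaw":0},{"translation":[-50,0,0],"angular":[0,0,0],"jaw":0}]'; python3 - <<'E'
from h import *
p=np.load("p.npy");o=ctrl.get_obs();d=S(p,[[44,0,202]])[0]-o["ee_pos"];print(R.from_rotvec(o["orientation"]).inv().apply(d))
E
```

```text
t: 11.4
ee_pos: [660.9, -179.1, 187.6]
orientation: [-3.141, -0.051, 0.003]
ft_force: [0.6, -1.3, 0.2]
width: 0.4
grasp_force: 0.0
t: 12.4
ee_pos: [612.3, -180.3, 189.5]
orientation: [-3.141, -0.053, 0.001]
ft_force: [0.5, -1.0, -0.3]
width: 0.4
grasp_force: 0.2
[-7.77266417e+01 -1.47603972e-03 -1.24734670e+01]
```

```bash
python3 -m creep '[{"translation":[-7,0,0],"angular":[0,0,0],"jaw":0},{"translation":[-13,0,0],"angular":[0,0,0],"jaw":0},{"translation":[-19,0,0],"angular":[0,0,0],"jaw":0},{"translation":[-25,0,0],"angular":[0,0,0],"jaw":0},{"translation":[-31,0,0],"angular":[0,0,0],"jaw":0},{"translation":[-37,0,0],"angular":[0,0,0],"jaw":0},{"translation":[-42,0,0],"angular":[0,0,0],"jaw":0},{"translation":[-47,0,0],"angular":[0,0,0],"jaw":0}]'; python3 -m creep '[{"translation":[0,0,0],"angular":[0,0,0],"jaw":0},{"translation":[10,0,0],"angular":[0,0,0],"jaw":0},{"translation":[10,0,-30],"angular":[0,0,0],"jaw":0},{"translation":[-20,0,-75],"angular":[0,0,0],"jaw":0},{"translation":[-60,0,-75],"angular":[0,0,0],"jaw":0},{"translation":[-100,0,-75],"angular":[0,0,0],"jaw":0},{"translation":[-100,0,-75],"angular":[0,0,0],"jaw":0},{"translation":[-100,0,-75],"angular":[0,0,0],"jaw":0}]'; python3 - <<'E'
from h import *
p=np.load("p.npy")
im=save("wrist","w4")[:,:,::-1].copy()
print([(round(r["score"],2),np.round(r["rect"])) for r in ctrl.look_for("wrist","pawl_knob")])
for t,c in((0,(0,255,255)),(.15,(0,0,255)),(.25,(255,0,255))):
    a=t-.434;q=proj("wrist",S(p,[[82+90*np.sin(a),0,120+90*np.cos(a)]]))[0];print(t,q);cv2.circle(im,tuple(int(v) for v in q),4,c,1)
for j,c in((.5,(0,0,255)),(.65,(0,255,255)),(.78,(255,0,255))):
    for q in proj("wrist",S(p,[[95*np.sin(a),-60,115+95*np.cos(a)] for a in j-.273+np.array([0])*np.pi/4])):cv2.circle(im,tuple(int(v) for v in q),4,c,1)
cv2.imwrite("pics/w4.png",im)
E
```

```text
t: 13.4
ee_pos: [565.6, -181.9, 189.7]
orientation: [-3.141, -0.053, -0.0]
ft_force: [0.8, 0.0, 0.2]
width: 0.2
grasp_force: 0.0
t: 14.4
ee_pos: [467.3, -185.5, 265.2]
orientation: [3.141, 0.053, 0.003]
ft_force: [0.3, 0.3, 0.6]
width: 0.5
grasp_force: 0.0
[(0.74, array([294.,  78., 333., 160.]))]
0 [314.03413131 138.33532874]
0.15 [314.05911715 112.67641514]
0.25 [314.07837574  93.94996514]
```

View pics/w4.png

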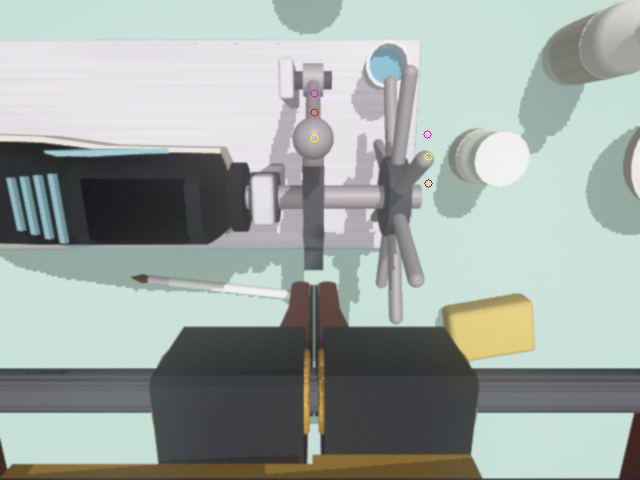

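The knob sits at (313,138), which matches the predicted seated position (314,138). The peg tip at (426,157) gives a wheel angle of about 0.65. The robot is clear, so I hand in.

```bash
python3 -c "from workcell import ctrl; print(ctrl.close_job())"
```

```text
the job is handed in; nothing more can be done
None
```

The job is handed in: I lifted the pawl, pushed the wheel back one notch (the last picture puts it at about 0.65 rad), and tipped the pawl back fully home, with the robot clear and about 14.5 s used.

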